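Count to the third pigeonhole and push the bolt carton home

TASK

Run a fingertip along the top of the white front rail of the small pigeonhole rack, starting at the gap next to the tall end post, touching the rail in front of the first, then the second, then the third gap. Then, without picking it up, push the carton of bolts along its trough and fully home into that third gap, against the backboard. Do not lift or tip the carton, leave everything else where it is, and finish clear of it all.

Things in the scene. Friction and masses are not known exactly. Their poses are not given: they have to be found in the camera images.
- rack: Low wooden pigeonhole rack, fixed, 154 mm deep (its x), 382 mm wide (its y), 60 mm high. Origin: centre of its underside, on the bench; z up, x from the open front (robot side) to the backboard. Front to back: white rail x -77 to -63 mm, flat trough x -63 to +3, gaps between dividers x +3 to +67, backboard's inner face at x = +67. Trough and gap floors are 10 mm above the bench.
- gaps (a point): Middle of the rack's divider fronts, at floor level (rack x = +3, y = 0, z = 10 mm); axes as the rack's. Seven 10 mm thick dividers with round white noses, tops 60 mm above the bench, leave six gaps 52 mm wide, 64 mm deep, open at front and top, centred at y = -155, -93, -31, +31, +93, +155 mm. Count from the tall post's end: the outermost gap there is the first.
- trough (a point): Middle of the trough's floor (rack x = -30, y = 0, z = 10 mm); axes as the rack's. The trough runs along y between the rail and the divider noses, 66 mm wide, both ends open; its rail side is 14 mm high. The rail and noses keep the carton in it when the carton is pushed along.
- rail: The white front rail of the rack, a rigid wooden strip 14 mm (x) by 382 mm (y) by 14 mm high, fixed, part of the rack. Origin: centre of its underside, 10 mm above the bench; its axes are parallel to the rack's, top face at z = +14 mm. The part of the rail in front of a gap lies at that gap's y.
- tall_post: Tall square wooden end post, 24 by 24 by 110 mm high, fixed, standing on the bench beside one end of the rack (rack x = +55 mm, y = +205 or -205 mm). Counting starts at this end. Origin: centre of its underside.
- short_post: Short square wooden end post, 24 by 24 by 35 mm high, fixed, at the other end of the rack. Origin: centre of its underside.
- carton: Small rigid open carton of bolts, 60 mm along its x, 42 mm along its y, 45 mm high, about 0.3 kg (varies by a third), loose, standing in the trough of the rack with its x roughly along the rack's x. Origin: centre of its underside. Fully home, its origin lies at rack x = +37 mm and its rear face is 4 mm inside the divider fronts. It slides on the wood with a few newtons.
- bolt: Bystander: loose steel hex bolt standing on its head in one outermost gap (at rack y = +155 mm), 30 mm across, 56 mm high. Origin: centre of its underside. Leave it alone.
- coupling: Bystander: loose dark steel pipe coupling standing in the other outermost gap (at rack y = -155 mm), 38 mm diameter, 36 mm high. Origin: centre of its underside. Leave it alone.
- can: Bystander: loose grey can, 70 mm diameter, 100 mm high, on the bench to the left of the rack. Origin: centre of its underside. Leave it alone.
- screwdriver: Bystander: loose screwdriver with a black handle, lying on the bench to the right of the rack. Origin: about the middle of its length, on its underside. Leave it alone.
Mind the look-alikes: they are no part of the job. There is more than one size of the carton; the one meant has the size given above.

How it is judged (in metres and radians):
On the way, in this order (a step that is already met when the one before it is completed fails the run):
1. a fingertip touches the front rail in front of the first gap from the tall post (contact force between the fingers and rail above 0.3 N and ((y of tall_post in the frame of rack above 0 m and y of the grasp point in the frame of rack between 0.131 and 0.179 m) or (y of tall_post in the frame of rack below 0 m and y of the grasp point in the frame of rack between -0.179 and -0.131 m))), for 0.1 s.
2. a fingertip touches the front rail in front of the second gap from the tall post (contact force between the fingers and rail above 0.3 N and ((y of tall_post in the frame of rack above 0 m and y of the grasp point in the frame of rack between 0.069 and 0.117 m) or (y of tall_post in the frame of rack below 0 m and y of the grasp point in the frame of rack between -0.117 and -0.069 m))), for 0.1 s.
3. a fingertip touches the front rail in front of the third gap from the tall post (contact force between the fingers and rail above 0.3 N and ((y of tall_post in the frame of rack above 0 m and y of the grasp point in the frame of rack between 0.007 and 0.055 m) or (y of tall_post in the frame of rack below 0 m and y of the grasp point in the frame of rack between -0.055 and -0.007 m))), for 0.1 s.
4. the carton has been pushed home into the third gap (((y of tall_post in the frame of rack above 0 m and y of carton in the frame of rack between 0.022 and 0.04 m) or (y of tall_post in the frame of rack below 0 m and y of carton in the frame of rack between -0.04 and -0.022 m)) and x of carton in the frame of rack between 0.029 and 0.045 m and z of carton in the frame of rack below 0.014 m and angle between carton's own z axis and vertical below 0.1 rad and angle between the x axis of carton and the x axis of rack, either way round below 0.2 rad), for 0.2 s.
At the end, for the whole second after the job is handed in: The carton stands upright on the floor of the third gap from the tall post, at rest, within 8 mm of the backboard (origin at rack x of 29 mm or more), within 9 mm of the gap's centre line and square to within 0.2 rad (all of step 4 and linear speed of carton below 0.01 m/s); the robot touches nothing.
It fails at once if the carton was lifted (over 12 mm) or tipped (over 0.35 rad) (z of carton in the frame of rack above 0.022 m or angle between carton's own z axis and vertical above 0.35 rad).
It fails at once if the carton left the rack (y of carton in the frame of rack above 0.2 m or y of carton in the frame of rack below -0.2 m or x of carton in the frame of rack below -0.06 m).
It fails at once if a bystander was moved by more than 20 mm (distance of any of bolt, coupling, can, screwdriver from where it was at the start of the episode above 0.02 m).
It also fails if it takes over 59 s, if anything falls off the work surface, if the arm or the gripper's body presses on something with over 40 N, if the wrist force passes 120 N, or if a joint passes its speed limit or range.

ROBOT

A 7-joint arm with a two-finger parallel gripper is mounted at the origin on the work surface. World frame = base frame: x ahead of the robot, y to its left, z up, the work surface at z = 0. Lengths are in m, angles in degrees, forces in N, time in s.
With the tool pointing down it reaches from about 0.35 to 0.775 m from the base axis. Payload 3.1 kg.
Tool frame: the origin (TCP) lies on the centre line of the jaws, within the pads' length; the fingertips stand 17 mm ahead of it and the grasp point (between the pads) lies 2 mm behind it (robot.tip_reach is the distance from the TCP to the fingertips, in m); z points along the fingers, y is the direction in which the jaws open and shut (so a half turn about z gives the same grasp; the last joint's range is limited). The gripper opens to 85 mm and grips with 20 to 120 N. Pads are 22 mm wide; open, the fingers measure 114 mm over their backs; the gripper's body (76 mm by 85 mm) begins 54 mm behind the grasp point. The pads swing forward as they close: fully open they stand 13 mm farther back than shut.
Start: joints at [64.59, 17.813, 0.802, 86.603, -0.252, 75.585, -1.558], TCP at [0.215, -0.506, 0.211] pointing down, gripper open.
Joint ranges: [-154.91, 154.91], [-16.99, 109.72], [-72.82, 74.43], [7.12, 147.25], [-82.49, 262.49], [11.32, 116.49], [-174.64, 174.64]. Speed limits (degrees/s): [159.86, 159.86, 180, 180, 180, 180, 180].

INTERFACE

Orientations are given as [roll, pitch, yaw] about the fixed x, y, z axes, in that order (R = Rz(yaw) Ry(pitch) Rx(roll)).
In Python, from station import robot, fingers, vision, workorder, recognise gives the robot as it stands. Calls block until the motion is done:
- robot.move_to(position, orientation): joint-space move of the TCP to a pose.
- robot.line_to(position, orientation=None, velocity=0.15, f_stop=None): straight line of the TCP; orientation=None keeps the orientation; velocity is the mean speed in m/s. With f_stop (N) it stops when the force on the tool has changed by that much, and returns True; else False.
- robot.move_j(angles): joint-space move.
- fingers.gripper_to(opening, force=None): opening from 0.0 (shut) to 1.0 (fully open); force is the grip in N (None keeps the last); returns when the fingers have stopped.
- robot.pause(seconds).
- robot.inverse_kinematics(position, orientation): joint angles nearest the present ones, or None.
- vision.grab_frame(name): name is "side" or "top" or "wrist"; returns the picture (480x640x3 uint8, red, green, blue); there is no depth.
- vision.calibration(name): a dict with "mtx" (3x3 intrinsics, pixels), "k1" (the pictures are not rectified: a ray, as slopes to the right and down, at radius r is drawn at 1 + k1 r^2 times it, then the intrinsics apply), "extrinsics" (4x4, takes a point from world to camera coordinates); the wrist camera has in their place "T_tool_cam" (4x4, takes a point from camera to tool coordinates, whose origin is the TCP and whose axes are the flange's). Camera axes: x right, y up, looking along -z (the intrinsics and any distortion apply to the point x, -y, -z); pixel columns grow to the right and rows downward; lengths in m; the calibration is good to about 2 mm. A picture is of the moment at which its call begins: read the wrist's pose just before it. calibration takes no time and is no camera call.
A pose or a line that the arm cannot do raises robot.PlanningError and nothing moves.
- workorder.close_job(): hands the job in, once; it reports no verdict.
Trained networks look in the newest picture that a camera, given by its name, has taken for a name from the list of things; names that differ only in an ending like _2 or _b are one class to them, and where a whole thing is asked for, a point or a joint stands for the part that bears it (a point fixed in the world has none). Each returns a list of dicts, best first, with "p" (0 to 1); they miss things now and then, are a little off and sometimes report something else, mostly with a low value. They report only what shows in the picture. A call takes as long as a camera call. They do not tell look-alikes from the thing itself.
- recognise(label, camera): "rect" ([centre column, centre row, width, height] in pixels, round what is visible of it).
Readings, each from a call of its own:
- robot.current_time_s(): time.
- robot.current_joint_positions(): joint angles.
- robot.current_dq(): joint speeds.
- robot.current_joint_torque(): joint torques, N m.
- robot.current_tool_pos(): TCP position.
- robot.current_eef_rot(): TCP orientation.
- robot.current_contact_force(): force on the tool from outside, world axes, zero at the start.
- robot.current_torque(): the same for the moment, N m.
- robot.current_finger_gap(): opening from 0.0 (shut) to 1.0 (fully open).
Only numpy, scipy, OpenCV 4.12 (cv2) and the standard library are available. Lean on these libraries where they do the work, as an engineer would, in place of code of your own. Each camera call takes 0.05 s, during which the arm holds its last target.

## Working session

There is one attempt and no reset: what is moved stays moved. The work goes in short steps, each a Python script; the robot and the scene stay as the last script left them, time stands still between calls to the robot, and variables do not carry over. Pictures are saved under pics/ and viewed, and the job is handed in when it is done.

```bash
mkdir -p pics; ls
python3 - <<'E'
from station import robot, fingers, vision, workorder, recognise
import cv2
print(robot.current_time_s(), robot.current_tool_pos(), robot.current_eef_rot(), robot.tip_reach)
for c in ["top","side","wrist"]:
    im=vision.grab_frame(c); cv2.imwrite(f"pics/{c}0.png",im[:,:,::-1])
    print(c,vision.calibration(c))
    for l in ["rack","carton","tall_post","short_post","rail","bolt","coupling","can","screwdriver"]:
        print(l,[(round(d["p"],2),[round(x) for x in d["rect"]]) for d in recognise(l,c)])
print(robot.current_time_s())
E
```

```text
pics
0.0 [ 0.21479147 -0.50545917  0.21009994] [-1.79861621e+02  4.19069552e-03  2.30245594e+01] 0.017
top {'mtx': array([[463.52500866,   0.        , 315.89047966],
       [  0.        , 463.52500866, 235.33044514],
       [  0.        ,   0.        ,   1.        ]]), 'k1': -0.0422316178480554, 'extrinsics': array([[ 0.01245724, -0.99972394,  0.01992133, -0.02235338],
       [ 0.98881987,  0.01527712,  0.1483303 , -0.54832961],
       [-0.14859369,  0.01785082,  0.98873721, -0.94611009],
       [ 0.        ,  0.        ,  0.        ,  1.        ]])}
rack [(0.82, [312, 215, 186, 96]), (0.65, [380, 188, 20, 22])]
carton [(0.82, [301, 311, 36, 45]), (0.71, [275, 237, 21, 35]), (0.53, [236, 301, 29, 22])]
tall_post [(0.63, [213, 203, 15, 21]), (0.44, [277, 236, 24, 32])]
short_post []
rail [(0.89, [318, 248, 174, 33])]
bolt []
coupling [(0.78, [380, 187, 24, 23]), (0.28, [312, 217, 186, 97])]
can [(0.57, [102, 265, 52, 32])]
screwdriver [(0.81, [512, 249, 22, 87]), (0.59, [319, 249, 176, 35])]
side {'mtx': array([[437.52744645,   0.        , 315.68352243],
       [  0.        , 437.5274
[... 840 characters left out ...]
 27])]
screwdriver [(0.69, [394, 443, 114, 27])]
wrist {'mtx': array([[354.49577645,   0.        , 324.1531347 ],
       [  0.        , 354.49577645, 236.37734004],
       [  0.        ,   0.        ,   1.        ]]), 'k1': 0.023258628416135393, 'T_tool_cam': array([[ 1.24056109e-03,  9.60421932e-01,  2.78546536e-01,
         6.98947151e-02],
       [ 9.99998964e-01, -1.39479550e-03,  3.55532636e-04,
         1.11605255e-03],
       [ 7.29976796e-04,  2.78545806e-01, -9.60422668e-01,
        -1.63037003e-01],
       [ 0.00000000e+00,  0.00000000e+00,  0.00000000e+00,
         1.00000000e+00]])}
rack []
carton []
tall_post []
short_post []
rail []
bolt []
coupling []
can []
screwdriver []
1.5
```

View pics/top0.png

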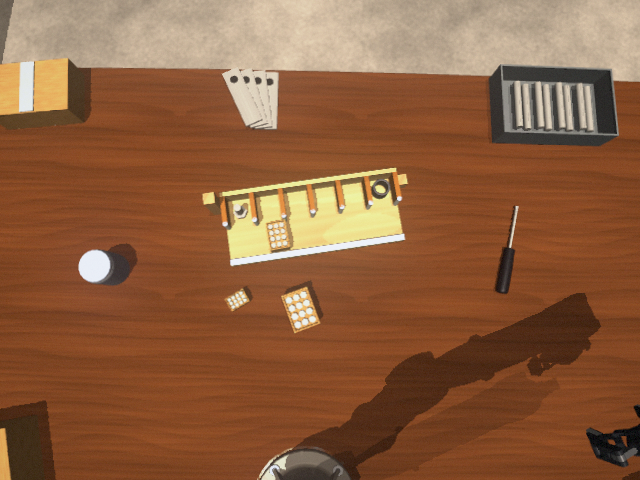

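View pics/side0.png

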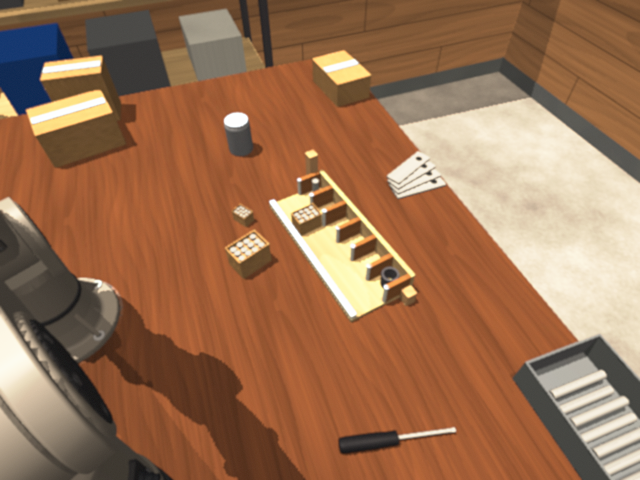

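Run:
```python
import cv2
im=cv2.imread("pics/top0.png"); cv2.imwrite("pics/top0z.png",cv2.resize(im[150:340,200:420],None,fx=3.5,fy=3,interpolation=cv2.INTER_CUBIC)) 
im=cv2.imread("pics/side0.png"); cv2.imwrite("pics/side0z.png",cv2.resize(im[135:335,220:440],None,fx=3,fy=3,interpolation=cv2.INTER_CUBIC))
```

```text
(no output)
```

View pics/top0z.png

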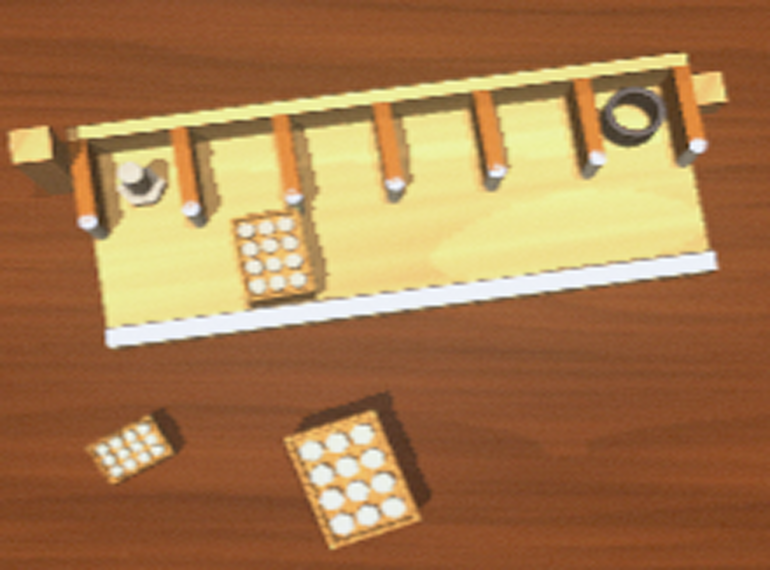

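View pics/side0z.png

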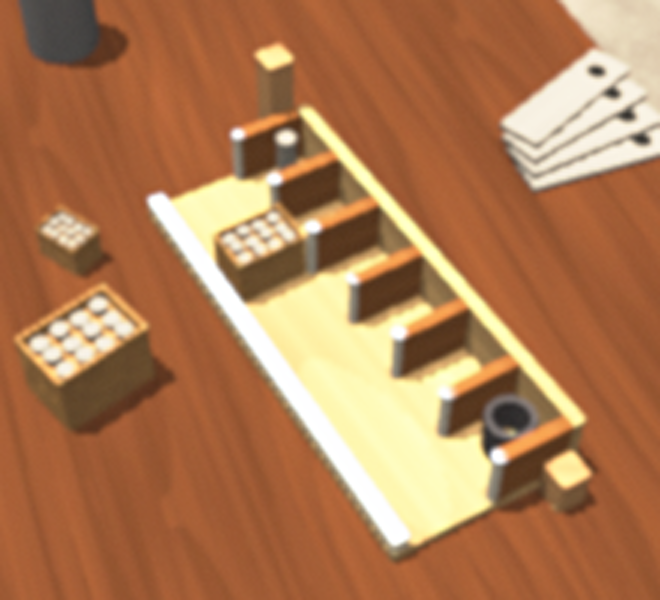

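The tall post is at the left (+y) end, top view pixel (213,203). The target carton is in the trough at (277,236), in front of gap 2, and the look-alike cartons stand on the bench in front of the rack. Next I'll fit the poses.

```bash
cat > h.py <<'E'
import numpy as np, cv2
from scipy.optimize import least_squares
from station import robot, fingers, vision, workorder, recognise
def proj(P,name,E=None):
    c=vision.calibration(name); E=c["extrinsics"] if E is None else E
    p=P@E[:3,:3].T+E[:3,3]; s=np.c_[p[:,0]/-p[:,2],-p[:,1]/-p[:,2]]
    s=s*(1+c["k1"]*(s**2).sum(1,keepdims=True)); m=c["mtx"]
    return s*[m[0,0],m[1,1]]+[m[0,2],m[1,2]]
def place(q,P):
    c,s=np.cos(q[2]),np.sin(q[2]); return np.c_[q[0]+c*P[:,0]-s*P[:,1],q[1]+s*P[:,0]+c*P[:,1],P[:,2]]
E
cat > fit.py <<'E'
from h import *
ys=[.186,.124,.062,0,-.062,-.124,-.186]
M=np.array([[.008,y,.06] for y in ys]+[[-.063,.191,.024],[-.077,.191,.024],[-.063,-.191,.024],[-.077,-.191,.024]])
t=np.array([(88,222),(191,210),(293,199),(394,186),(495,174),(596,160),(697,147),(106,330),(108,347),(716,253),(717,270)])/[3.5,3]+[200,150]
s=np.array([(238,133),(275,179),(313,227),(353,280),(399,332),(445,394),(498,456),(164,195),(149,200),(410,538),(393,545)])/3+[220,135]
for nm,cs in (("top",[("top",t)]),("side",[("side",s)]),("both",[("top",t),("side",s)])):
    f=lambda q: np.concatenate([(proj(place(q,M),c)-o).ravel() for c,o in cs])
    r=least_squares(f,[.55,0,.1]); print(nm,r.x[:2].round(4),np.degrees(r.x[2]).round(2),abs(r.fun).max().round(2),np.sqrt((r.fun**2).mean()).round(2))
q=r.x; np.save("rack.npy",q)
C=np.array([[.03,.021,.055],[.03,-.021,.055],[-.03,-.021,.055],[-.03,.021,.055]])
o=np.array([(234,218),(293,210),(316,293),(250,303)])/[3.5,3]+[200,150]
r=least_squares(lambda p:(proj(place(q,place(p,C)),"top")-o).ravel(),[-.03,.07,0]); print("carton in rack",r.x,r.fun.round(1))
E
python3 fit.py
```

```text
top [ 0.5882 -0.0087] 9.32 0.73 0.39
side [ 0.5925 -0.0107] 9.24 1.14 0.47
both [ 0.5902 -0.0096] 9.35 1.71 0.88
carton in rack [-0.03213748  0.08079447  0.04474822] [-1.2  0.7  1.6 -0.4  0.3 -0.4 -0.6  0.1]
```

```bash
cat >> h.py <<'E'
def W(x,y,z):
    q=np.load("rack.npy"); return place(q,np.array([[x,y,z]]))[0]
def inr(p):
    q=np.load("rack.npy"); c,s=np.cos(q[2]),np.sin(q[2]); d=np.array(p[:2])-q[:2]; return np.array([c*d[0]+s*d[1],-s*d[0]+c*d[1],p[2]])
YAW=np.degrees(np.load("rack.npy")[2]); O=[180,0,YAW]
def st(t=""):
    print(t,round(robot.current_time_s(),2),"rack",inr(robot.current_tool_pos()).round(4),"F",np.round(robot.current_contact_force(),2),flush=True)
def snap(n,cam="top",box=(150,340,200,420),f=3.5):
    im=vision.grab_frame(cam); a,b,c,d=box; cv2.imwrite(f"pics/{n}.png",cv2.resize(im[a:b,c:d,::-1],None,fx=f,fy=f if f<3.2 else 3,interpolation=cv2.INTER_CUBIC))
E
python3 - <<'E'
from h import *
fingers.gripper_to(0.0,30)
st()
p=W(-.079,.155,.16)
print(robot.inverse_kinematics(p,O))
robot.move_to(p,O); st("above")
robot.line_to(W(-.079,.155,.055)); st("low")
print(robot.line_to(W(-.079,.155,.034),velocity=.02,f_stop=2.0)); st("touch"); print(robot.current_eef_rot())
snap("a")
snap("aw","wrist",(0,480,0,640),1)
E
```

```text
2.27 rack [-0.4508 -0.429   0.2112] F [ 0.84 -0.25 -0.  ]
[  22.34474289   21.73812314  -50.94948106   96.94978669   17.83747729
   69.87849061 -113.48950371]
above 4.73 rack [-0.0788  0.1537  0.1599] F [-0.06  0.54 -0.16]
low 5.58 rack [-0.0781  0.1552  0.0558] F [0.54 0.57 1.2 ]
False
touch 6.78 rack [-0.0788  0.155   0.0341] F [ 0.15 -0.04 -0.39]
[-1.79998385e+02 -1.92013967e-02  9.35018936e+00]
```

View pics/a.png

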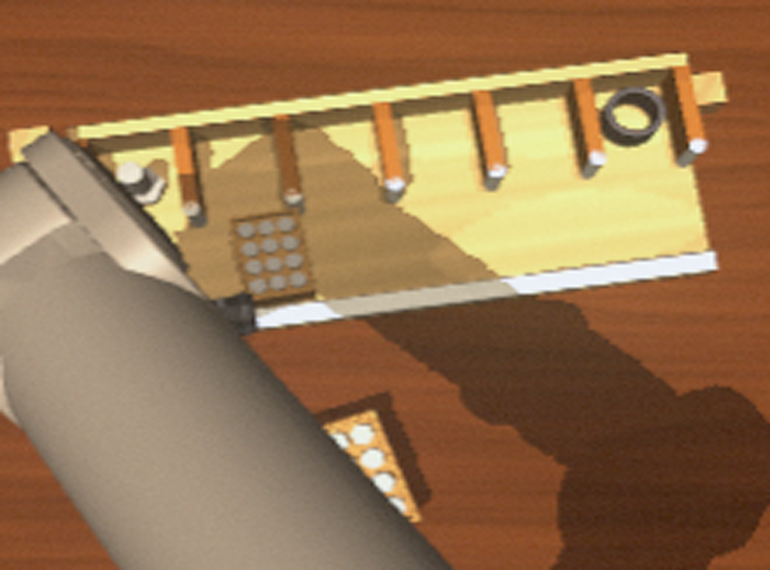

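View pics/aw.png

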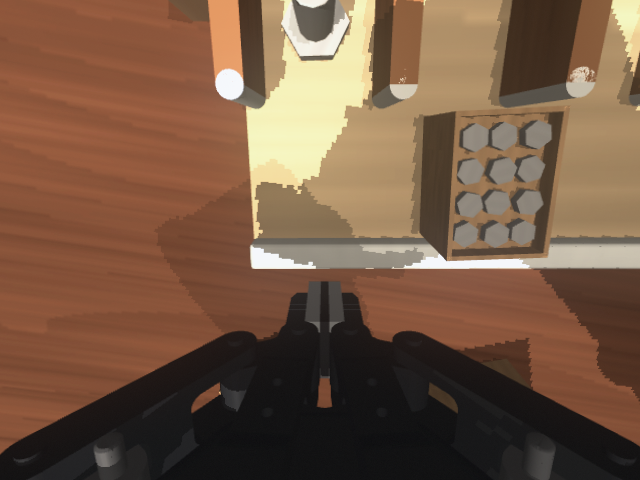

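The tip came down just in front of the rail: in the wrist picture the front edge is at row 268 and the tips end around row 283. I'll refine the rack pose from this wrist view.

```bash
cat > wfit.py <<'E'
from h import *
def wE(pos,rot):
    from scipy.spatial.transform import Rotation as R
    T=np.eye(4); T[:3,:3]=R.from_euler("xyz",rot,degrees=True).as_matrix(); T[:3,3]=pos
    return np.linalg.inv(T@vision.calibration("wrist")["T_tool_cam"])
E
python3 - <<'E'
from wfit import *
E=wE(robot.current_tool_pos(),robot.current_eef_rot())
M=np.array([[.008,.186,.06],[.008,.124,.06],[.008,.062,.06],[-.063,.191,.024],[-.077,.191,.024]])
o=np.array([(230,84),(404,91),(582,76),(251,244),(251,268)])
q0=np.load("rack.npy")
print((proj(place(q0,M),"wrist",E)).round(0))
r=least_squares(lambda q:(proj(place(q,M),"wrist",E)-o).ravel(),q0); print(r.x,np.degrees(r.x[2]),r.fun.round(1))
q=r.x
# carton top in wrist: corners
C=np.array([[.03,.021,.055],[.03,-.021,.055],[-.03,-.021,.055],[-.03,.021,.055]])
oc=np.array([(458,112),(567,108),(549,255),(446,258)])
r=least_squares(lambda p:(proj(place(q,place(p,C)),"wrist",E)-oc).ravel(),[-.03,.07,0]); print("carton",r.x,r.fun.round(1))
# fingertips
T=robot.current_tool_pos(); print(proj(np.array([[*T[:2],T[2]-.017]]),"wrist",E))
E
```

```text
[[234.  84.]
 [408.  84.]
 [585.  83.]
 [251. 244.]
 [253. 269.]]
[ 0.59170045 -0.00811141  0.17467376] 10.008069246761536 [ 0.3  1.4  0.1 -7.5 -0.8  3.9 -0.6  0.8  1.2  2.4]
carton [-0.03059013  0.08112748  0.03035543] [-2.3 -0.9  3.  -2.8 -1.5  2.2  0.6  2.8]
[[321.85506156 268.11228747]]
```

Run:
```python
from wfit import *
T=robot.current_tool_pos();E=wE(T,robot.current_eef_rot())
q=np.load("rack.npy")
for dx in (-.011,0,.011):
  print(dx,[proj(np.array([W(*(inr(T)+[dx,0,dz]))]),"wrist",E)[0].round(0).tolist() for dz in (-.017,-.008,0,.02)])
im=cv2.imread("pics/aw.png"); cv2.imwrite("pics/awz.png",cv2.resize(im[220:370,230:430],None,fx=4,fy=4,interpolation=cv2.INTER_CUBIC))
```

```text
-0.011 [[322.0, 287.0], [322.0, 294.0], [322.0, 301.0], [321.0, 321.0]]
0 [[322.0, 268.0], [322.0, 274.0], [322.0, 281.0], [321.0, 299.0]]
0.011 [[322.0, 249.0], [322.0, 254.0], [322.0, 260.0], [321.0, 275.0]]
```

View pics/awz.png

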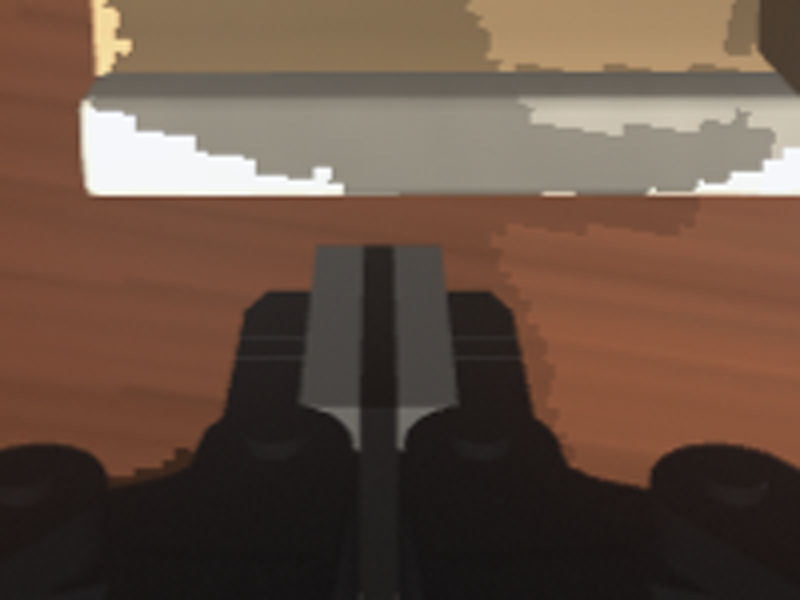

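Run:
```python
from h import *
print(robot.current_finger_gap(), robot.current_tool_pos(), robot.current_joint_positions())
im=vision.grab_frame("side"); cv2.imwrite("pics/s1.png",cv2.resize(im[100:330,200:440,::-1],None,fx=3,fy=2.6,interpolation=cv2.INTER_CUBIC))
```

```text
0.002666701958425513 [0.48724128 0.13051453 0.03414143] [  17.66831079   30.18244306  -45.848428    105.76238429   26.09592919
   55.10377208 -120.31280593]
```

View pics/s1.png

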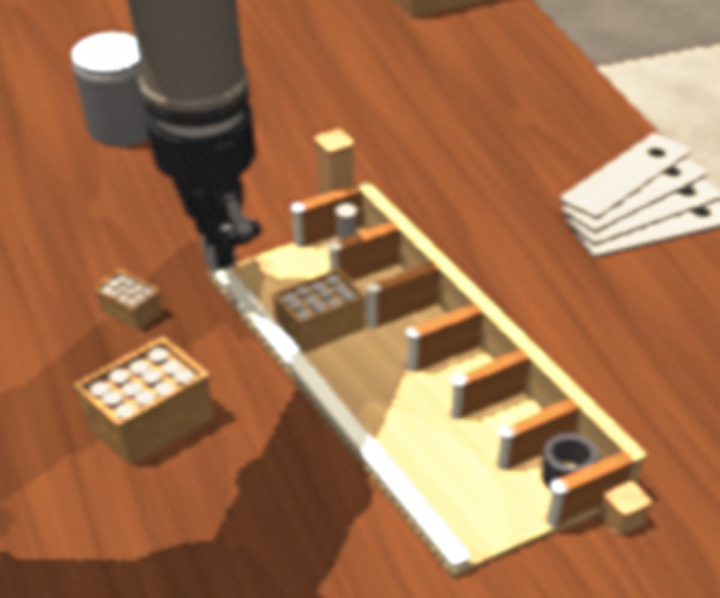

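```bash
python3 - <<'E'
from h import *
T=robot.current_tool_pos()
for x in(-.09,-.079,-.068):
  for z in (.017,.025,.034,.05): print(x,z,((proj(np.array([W(x,.155,z)]),"side")[0]-[200,100])*[3,2.6]).round(0))
for y in (.191,.155): print("rail",y,((proj(np.array([W(-.07,y,.024)]),"side")[0]-[200,100])*[3,2.6]).round(0))
E
python3 - <<'E'
import cv2
im=cv2.imread("pics/s1.png"); cv2.imwrite("pics/s1z.png",cv2.resize(im[180:330,150:300],None,fx=4,fy=4,interpolation=cv2.INTER_CUBIC))
E
```

```text
-0.09 0.017 [209. 296.]
-0.09 0.025 [208. 290.]
-0.09 0.034 [207. 283.]
-0.09 0.05 [205. 271.]
-0.079 0.017 [221. 291.]
-0.079 0.025 [220. 286.]
-0.079 0.034 [219. 279.]
-0.079 0.05 [218. 267.]
-0.068 0.017 [233. 287.]
-0.068 0.025 [233. 281.]
-0.068 0.034 [232. 275.]
-0.068 0.05 [230. 263.]
rail 0.191 [211. 260.]
rail 0.155 [230. 283.]
```

View pics/s1z.png

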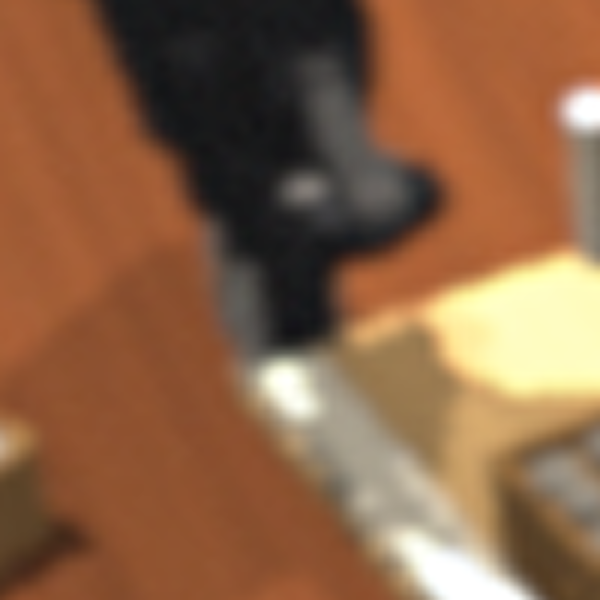

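Both views put the real tips near z≈0.05, still above the rail and higher than the nominal reach implies. I'll descend further under force guard.

Run:
```python
from h import *
st()
print(robot.line_to(W(-.079,.155,.004),velocity=.02,f_stop=2.5)); st("touch")
robot.pause(.2); st()
snap("bw","wrist",(0,480,0,640),1)
```

```text
6.93 rack [-0.0789  0.155   0.0341] F [ 1.06  0.98 -0.15]
False
touch 8.58 rack [-0.0789  0.155   0.0041] F [ 0.26 -0.54  0.55]
 8.78 rack [-0.0789  0.155   0.0041] F [-0.16 -0.16  1.64]
```

View pics/bw.png

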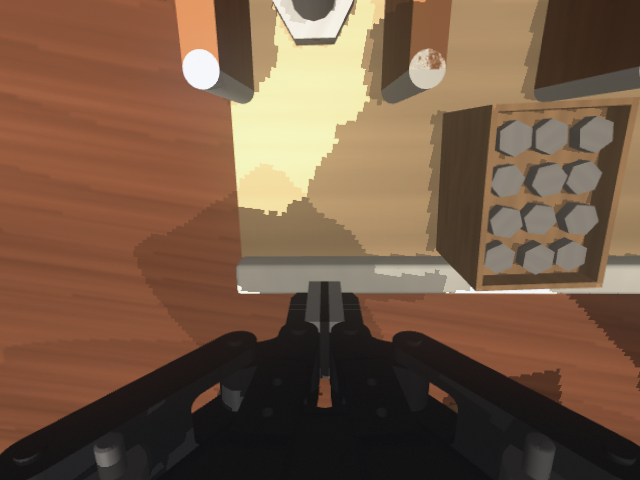

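Run:
```python
from h import *
st()
for z in (.001,-.002,-.005,-.008,-.011,-.014):
    try: r=robot.line_to(W(-.079,.155,z),velocity=.02,f_stop=4)
    except Exception as e: print("ERR",e); break
    F=[];
    for _ in range(4): robot.pause(.03); F.append(robot.current_contact_force())
    F=np.mean(F,0); print(z,r,inr(robot.current_tool_pos()).round(4),F.round(2),flush=True)
    if r or F[2]>3.5: break
print(robot.current_time_s())
snap("cw","wrist",(0,480,0,640),1)
snap("cs","side",(100,330,200,440),3)
```

```text
8.83 rack [-0.0788  0.155   0.0041] F [ 0.76 -0.6   0.15]
0.001 True [-0.0789  0.155   0.004 ] [-1.2  -0.96  6.4 ]
9.175
```

View pics/cw.png

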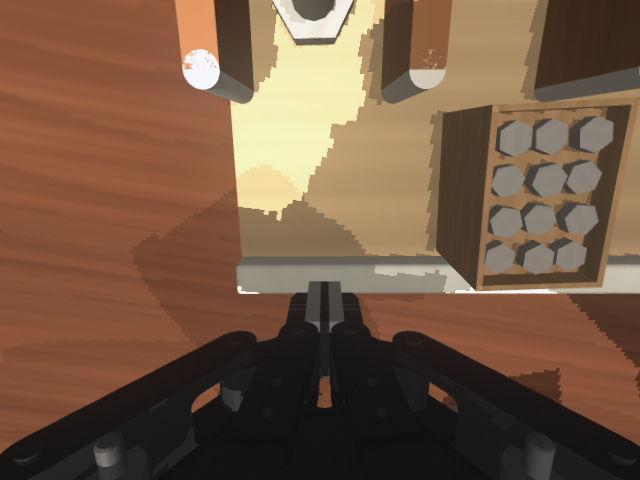

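View pics/cs.png

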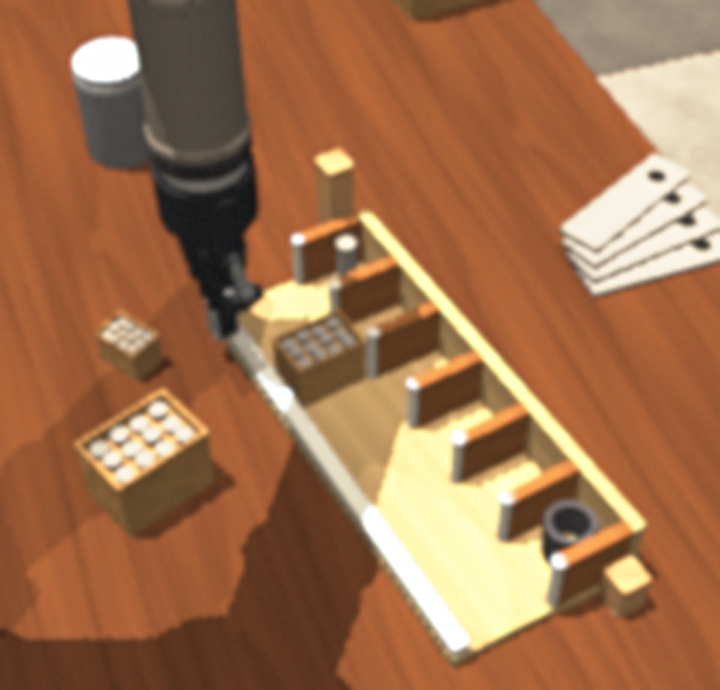

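Contact on the rail: Fz is about 6 N with the TCP at z=0.004, so with the fingers shut the real tip is about 20 mm above the TCP. I'll slide along the rail past gaps 2 and 3.

Run:
```python
from h import *
z=.0025
for y in (.150,.135,.120,.105,.093,.083,.070,.055,.043,.031):
    robot.line_to(W(-.079,y,z),velocity=.04)
    F=np.mean([robot.current_contact_force() for _ in range(5)],0)
    if y in(.150,.093,.031):
        robot.pause(.15)
    print(y,inr(robot.current_tool_pos()).round(4),F.round(2),flush=True)
    if F[2]>25: z+=.0005
    if F[2]<4: z-=.0005
robot.pause(.1); st()
snap("dw","wrist",(0,480,0,640),1)
```

```text
0.15 [-0.0782  0.1533  0.004 ] [-1.69  3.36  6.92]
0.135 [-0.077   0.1375  0.004 ] [0.29 3.79 6.43]
0.12 [-0.077   0.1224  0.004 ] [-0.44  2.64  7.04]
0.105 [-0.0769  0.1074  0.004 ] [-1.43  4.35  6.03]
0.093 [-0.0769  0.0954  0.004 ] [-1.36  4.31  7.16]
0.083 [-0.0769  0.0854  0.004 ] [-0.22  2.88  6.96]
0.07 [-0.0769  0.0724  0.004 ] [-0.67  4.37  5.81]
0.055 [-0.0769  0.0575  0.004 ] [0.29 3.8  6.85]
0.043 [-0.0769  0.0455  0.004 ] [-0.68  3.64  7.14]
0.031 [-0.0769  0.0335  0.004 ] [-0.54  4.44  7.89]
 14.43 rack [-0.0769  0.0335  0.004 ] F [-0.71  3.89  6.89]
```

View pics/dw.png

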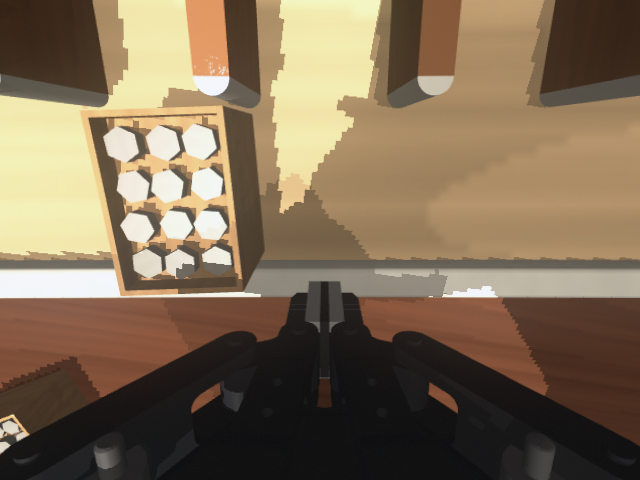

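Run:
```python
from wfit import *
T=robot.current_tool_pos(); E=wE(T,robot.current_eef_rot())
q=np.load("rack.npy")
M=np.array([[.008,.062,.06],[.008,0,.06]])
print(proj(place(q,M),"wrist",E).round(1), proj(np.array([W(-.063,.03,.024),W(-.077,.03,.024)]),"wrist",E).round(1))
C=np.array([[.03,.021,.055],[.03,-.021,.055],[-.03,-.021,.055],[-.03,.021,.055]])
oc=np.array([(82,112),(223,106),(243,290),(122,294)])
r=least_squares(lambda p:(proj(place(q,place(p,C)),"wrist",E)-oc).ravel(),[-.03,.07,0]); print("carton",r.x,r.fun.round(1))
```

```text
[[217.2  76.8]
 [441.1  77.2]] [[329.4 269.2]
 [329.2 298.8]]
carton [-0.02995104  0.08199249  0.04074538] [-1.  -1.6  0.4 -0.3  1.   1.2 -0.3  1.7]
```

Run:
```python
from h import *
q=np.load("rack.npy"); s=.0016; q[:2]+=s*np.array([-np.sin(q[2]),np.cos(q[2])]); np.save("rack.npy",q)
T=inr(robot.current_tool_pos())
robot.line_to(W(T[0]-.003,T[1],.065),velocity=.15)
robot.line_to(W(-.030,.135,.065),velocity=.2)
robot.line_to(W(-.030,.135,.010),velocity=.1); robot.pause(.1); st("down")
print(robot.line_to(W(-.030,.100,.010),velocity=.03,f_stop=2.5)); st("contact")
snap("ew","wrist",(0,480,0,640),1)
```

```text
down 16.57 rack [-0.0292  0.1352  0.0109] F [-0.68 -0.57 -0.39]
True
contact 17.29 rack [-0.0299  0.115   0.0098] F [ 0.27  0.45 -0.61]
```

View pics/ew.png

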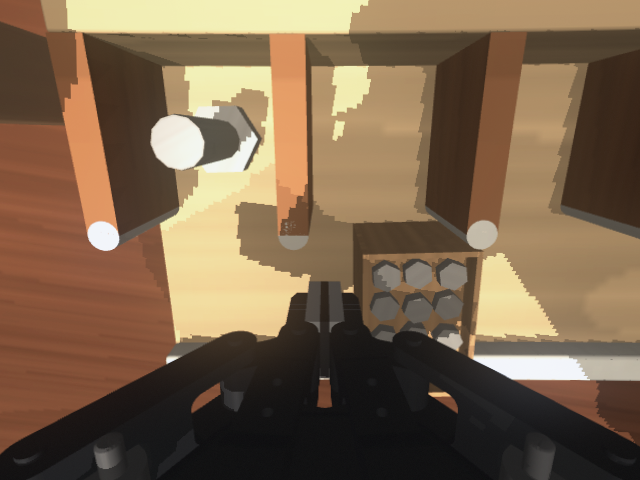

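Run:
```python
from h import *
for y in (.105,.09,.072):
    r=robot.line_to(W(-.030,y,.010),velocity=.04,f_stop=20); st(str(r))
    if r: break
snap("fw","wrist",(0,480,0,640),1)
snap("ft","top",(150,340,200,420),3.5)
```

```text
False 17.76 rack [-0.03    0.1042  0.0098] F [0.66 0.22 0.13]
False 18.28 rack [-0.0302  0.0887  0.0097] F [ 0.23  0.74 -0.55]
False 18.88 rack [-0.03    0.0707  0.0097] F [ 0.7   0.6  -0.32]
```

View pics/fw.png

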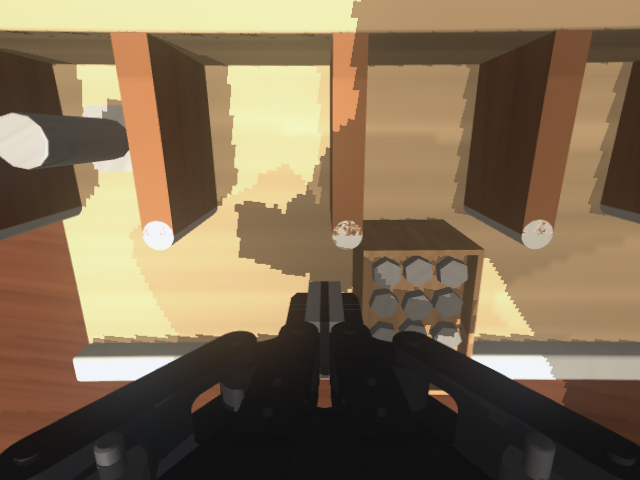

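View pics/ft.png

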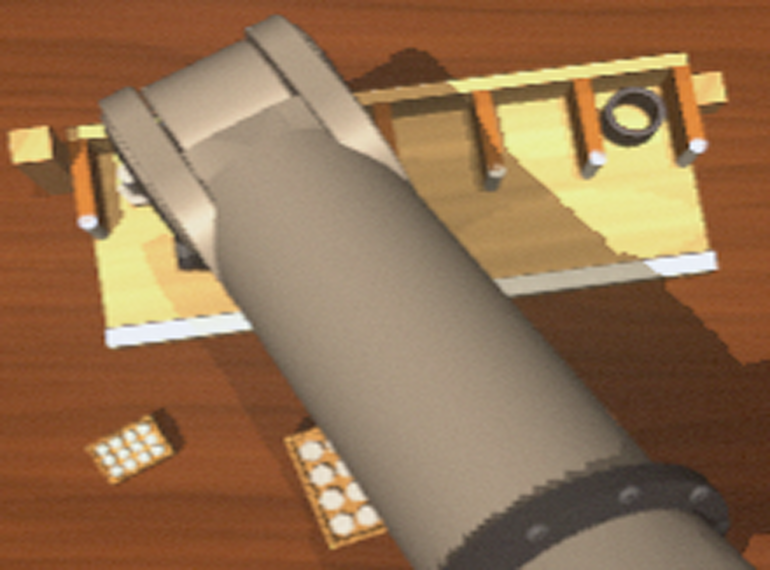

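Run:
```python
from h import *
r=robot.line_to(W(-.030,.0658,.010),velocity=.03,f_stop=20); robot.pause(.1); st(str(r))
robot.line_to(W(-.030,.085,.010),velocity=.1)
robot.line_to(W(-.030,.085,.065),velocity=.15)
robot.line_to(W(-.105,.031,.065),velocity=.2); robot.pause(.1); st()
snap("gw","wrist",(0,480,0,640),1)
```

```text
False 19.44 rack [-0.0299  0.066   0.0101] F [0.07 1.4  2.79]
 21.01 rack [-0.1036  0.0324  0.0652] F [0.81 0.06 0.84]
```

View pics/gw.png

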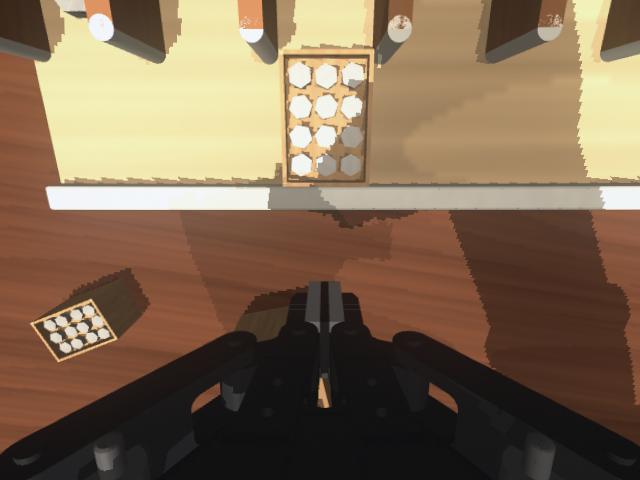

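Run:
```python
from h import *
o=np.array([(287,437),(375,410),(420,520),(332,547)])/[3.5,3]+[200,150]
for z in (.045,.065,.08):
  print(z,[ (lambda r: inr([*r.x,z])[:2].round(3).tolist())(least_squares(lambda p:(proj(np.array([[p[0],p[1],z]]),"top")[0]-a),[.45,0])) for a in o])
```

```text
0.045 [[-0.158, 0.089], [-0.147, 0.035], [-0.226, 0.02], [-0.236, 0.074]]
0.065 [[-0.158, 0.088], [-0.148, 0.035], [-0.225, 0.02], [-0.235, 0.073]]
0.08 [[-0.159, 0.087], [-0.148, 0.035], [-0.224, 0.02], [-0.234, 0.072]]
```

Run:
```python
from h import *
robot.line_to(W(-.086,.0315,.065),velocity=.1)
robot.line_to(W(-.086,.0315,.010),velocity=.08); robot.pause(.1); st("down")
for x in (-.06,-.045,-.03):
    r=robot.line_to(W(x,.0315,.010),velocity=.04,f_stop=15); st(f"{x} {r}")
    if r: break
snap("hw","wrist",(0,480,0,640),1)
```

```text
down 22.34 rack [-0.0854  0.0316  0.0105] F [ 0.36 -0.4   0.16]
-0.06 False 23.14 rack [-0.0601  0.0316  0.0098] F [-2.64 -0.48  0.85]
-0.045 False 23.67 rack [-0.0439  0.0316  0.0101] F [-0.58 -0.24 -1.4 ]
-0.03 False 24.19 rack [-0.029   0.0316  0.0101] F [0.4 0.4 0.1]
```

View pics/hw.png

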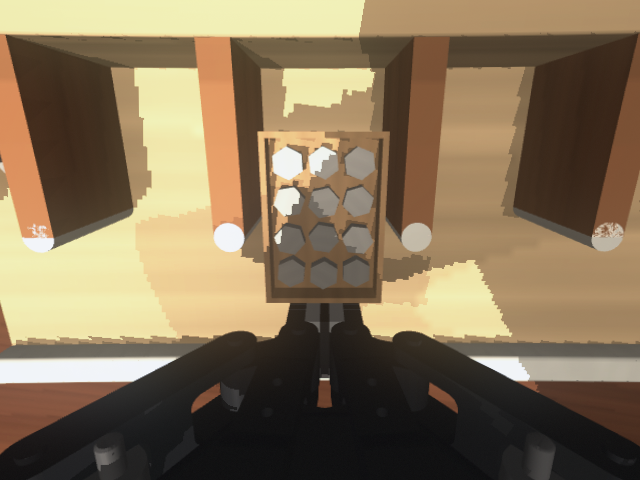

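Run:
```python
from h import *
r=robot.line_to(W(-.014,.0315,.010),velocity=.04,f_stop=12); st(str(r))
if not r:
    r=robot.line_to(W(.012,.0315,.010),velocity=.02,f_stop=8); st(str(r))
robot.pause(.1); st()
snap("iw","wrist",(0,480,0,640),1)
```

```text
False 24.79 rack [-0.013   0.0316  0.0101] F [-0.    0.86 -0.25]
True 25.51 rack [-0.0039  0.0314  0.0092] F [ 1.23  0.6  -0.03]
 25.61 rack [-0.0048  0.0313  0.0088] F [ 0.46 -0.44 -0.74]
```

View pics/iw.png

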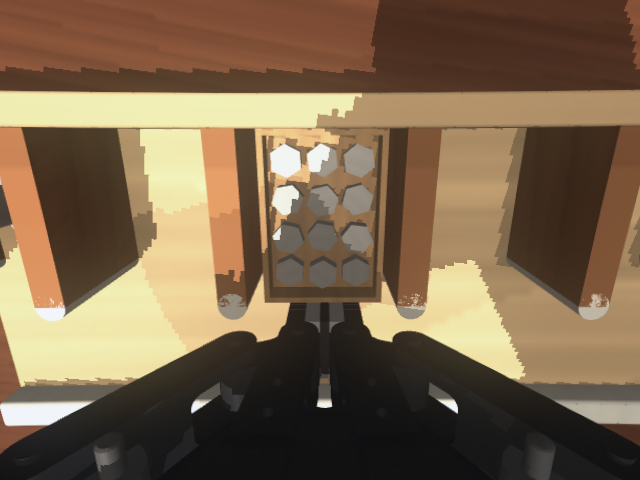

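The carton is against the backboard: it stopped on force at TCP x=-0.004, as predicted. I'll retract and check.

Run:
```python
from h import *
robot.line_to(W(-.035,.0315,.012),velocity=.06)
robot.line_to(W(-.035,.0315,.11),velocity=.15)
robot.line_to(W(-.06,.0315,.16),velocity=.15); robot.pause(.1); st()
snap("jw","wrist",(0,480,0,640),1)
np.savez("jpose.npz",p=robot.current_tool_pos(),r=robot.current_eef_rot())
```

```text
27.72 rack [-0.0606  0.0313  0.1587] F [-0.32  0.93  1.15]
```

View pics/jw.png

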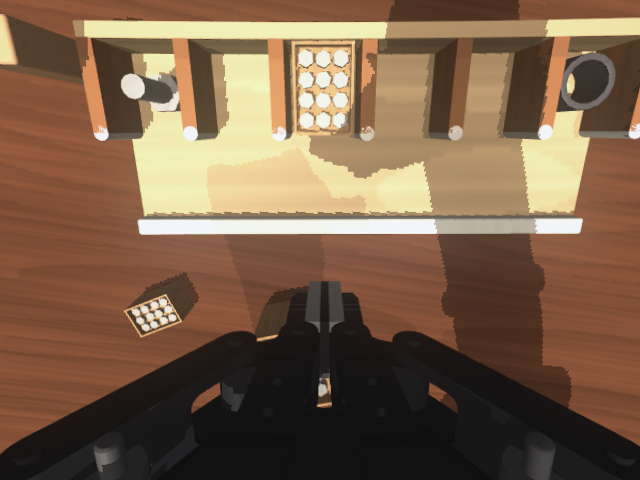

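The carton is in the third gap. It spans cols 292–354, centred between the noses at 279 and 367, and its rear edge is just inside the divider fronts. I'll move clear, take a last look and hand in.

Run:
```python
from h import *
robot.line_to(W(-.10,.0315,.25),velocity=.2)
robot.move_j([64.59, 17.813, 0.802, 86.603, -0.252, 75.585, -1.558]); robot.pause(.2); st()
snap("kt","top")
snap("ks","side",(135,335,220,440),3)
```

```text
30.7 rack [-0.4498 -0.4303  0.2112] F [0.05 0.62 1.2 ]
```

View pics/kt.png

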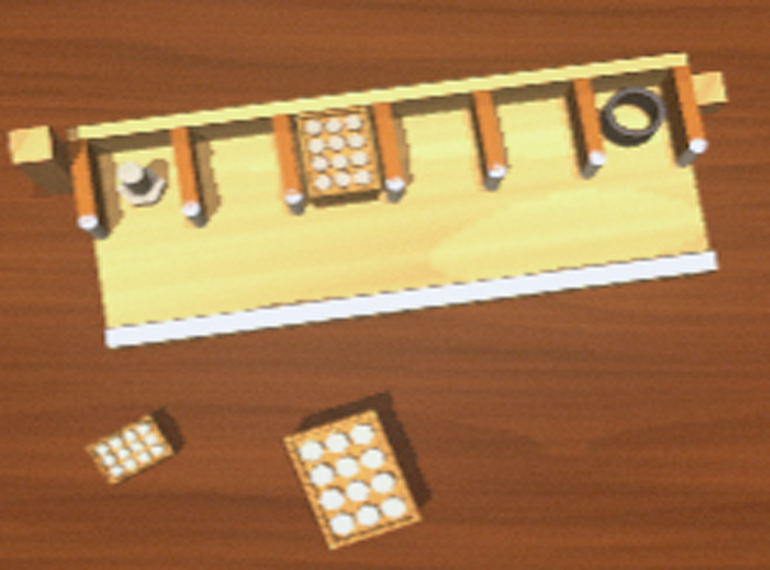

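View pics/ks.png

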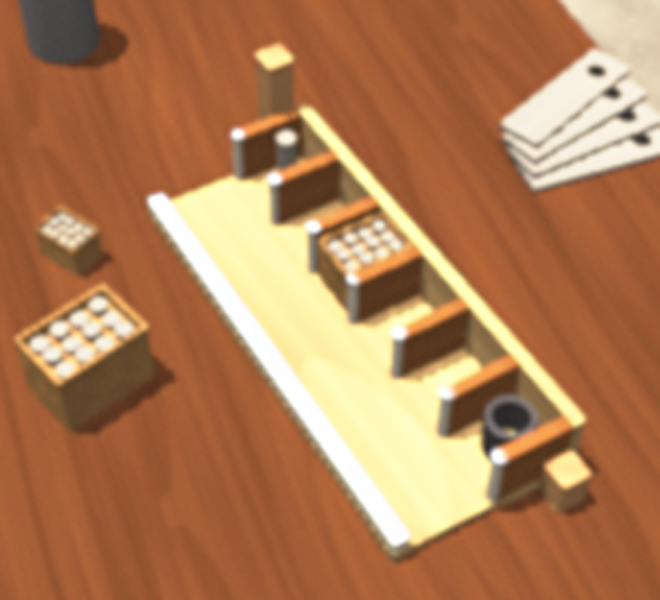

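Both views show the carton home in the third gap from the tall post. The bolt, coupling and look-alike cartons have not moved. Handing in.

Run:
```python
from station import robot, workorder
workorder.close_job(); print(robot.current_time_s())
```

```text
the job is handed in; nothing more can be done
the job is handed in; nothing more can be done
```

The job is done and handed in at about 31 s. With the fingers shut, I ran the tip along the rail at about 7 N past gaps 1, 2 and 3, counting from the tall post at the left end. I then pushed the carton along the trough and into the third gap until it stopped against the backboard.

**Last checks:** The top, side and wrist pictures show the carton upright, flush with the backboard, and centred between its dividers to within about 1 mm by eye. The bolt, coupling and look-alike cartons look unmoved. The can and screwdriver are partly or wholly outside those final crops, so I did not check them closely, but the arm was not brought near them during the work. The arm finished at its start pose, touching nothing.

**Disagreements:**
- **Fingertip height:** The tips made contact about 20 mm above the TCP, not 17 mm ahead of it as stated. My first two descents stopped short of the rail, so I worked from the measured contact height instead.
- **Rack position:** The wrist view put the rack about 1.6 mm further along its y than my fit from the fixed cameras. I corrected for that before pushing.

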